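# Shut one interlocked drawer to free the next

### The job

The small parts chest on the bench has an interlock that lets only one of its three drawers be open at a time. Push the drawer that stands open fully home, then pull the drawer with the round knob open as far as it goes. Leave the remaining drawer shut.

Things in the scene. Friction and masses are not known exactly. Their poses are not given: they have to be found in the camera images.
- open_drawer (a joint): the bar-handled drawer that stands open at the start: its slide in m, 0 = fully home, 0.07 = fully out; no spring, about 1.5 N of friction, so it stays where it is left. The three drawers sit side by side in one low chest (124 mm deep, 278 mm wide, top at 104 mm, fixed to the bench); this one is in the middle, the knob drawer may be on either side of it, and the chest may be turned by up to about 15 degrees
- open_drawer_handle (a point): middle of that drawer's handle: a dark steel U-shaped bar, level and parallel to the drawer front, 9 mm thick, 50 mm long, 35 mm in front of the 85 mm wide white front (30 mm free between bar and front), 26 mm below the chest top. Site axes: x points into the chest (the drawer shuts along +x and opens along -x), y to the left along the chest front, z up
- knob_drawer (a joint): the drawer with the round knob, shut at the start: its slide in m, 0 = fully home, 0.07 = fully out, same friction. It is locked, giving a few mm at most however hard it is pulled, until the open drawer is home
- knob_drawer_handle (a point): middle of the knob's head: a dark steel round knob, head 28 mm in diameter and 16 mm thick (along x), its centre 35 mm in front of the drawer front, on a 12 mm stem, 26 mm below the chest top. Handles of neighbouring drawers are 88 mm apart. Axes as above
- spare_drawer (a joint): the remaining drawer with a bar handle, shut at the start, to be left shut: its slide in m, 0 = fully home
- spare_drawer_handle (a point): middle of the remaining drawer's bar handle, the same bar and axes as the open drawer's

How it is judged:
On the way, in this order (a step that is already met when the one before it is completed fails the run):
1. the drawer that stood open is home while the knob drawer is still shut (value of joint open_drawer below 0.01 m and value of joint knob_drawer below 0.015 m), for 0.2 s.
2. the knob drawer is pulled out (value of joint knob_drawer above 0.055 m), for 0.2 s.
At the end, for the whole second after the job is handed in: the knob drawer is out by at least 55 of its 70 mm; the drawer that stood open and the remaining drawer are home to within 10 mm (value of joint each of open_drawer, spare_drawer below 0.01 m and value of joint knob_drawer above 0.055 m); the robot touches nothing.
It fails at once if the remaining drawer is pulled open by more than 15 mm (value of joint spare_drawer above 0.015 m).
It also fails if it takes over 42 s, if anything falls off the work surface, if the arm or the gripper's body presses on something with over 40 N, if the wrist force passes 120 N, or if a joint passes its speed limit or range.

### The arm

A 6-joint arm with a two-finger parallel gripper is mounted at the origin on a cart in front of the work surface, level with it; the furniture and walls round the work are solid. World frame = base frame: x ahead of the robot, y to its left, z up, the work surface at z = 0. Lengths are in m, angles in rad, forces in N, time in s.
With the tool pointing down it reaches from about 0.35 to 0.775 m from the base axis. Payload 7.3 kg.
Tool frame: the origin (TCP) lies on the centre line of the jaws, within the pads' length; the fingertips stand 11 mm ahead of it and the grasp point (between the pads) lies 8 mm behind it; z points along the fingers, y is the direction in which the jaws open and shut (so a half turn about z gives the same grasp; the last joint's range is limited). The gripper opens to 92 mm and grips with 3 to 60 N. Pads are 19 mm wide; open, the fingers measure 130 mm over their backs; the gripper's body (75 mm by 190 mm) begins 47 mm behind the grasp point.
Start: joints at [1.08, 0.342, 1.524, -0, 1.275, -0.146], TCP at [0.177, 0.494, 0.203] pointing down, gripper open.
Joint ranges: [-2.53, 2.53], [-0.77, 2.02], [0.04, 2.7], [-1, 4.14], [0.28, 2.66], [-3.11, 3.11]. Speed limits (rad/s): [2.57, 2.57, 3.14, 3.14, 3.14, 3.14].

### API

Orientations are given as [roll, pitch, yaw] about the fixed x, y, z axes, in that order (R = Rz(yaw) Ry(pitch) Rx(roll)).
In Python, from cell import robot gives the robot as it stands.
- The arm moves only by the tool jog_arm, never from a script. Its argument "deltas" is one flat list of numbers, 6 for each row, row after row: the shift along the world's x, y, z in units of 0.1 m (1.0 is 0.1 m), then the turn, a rotation vector about the world's x, y, z in units of 90 degrees (1.0 is 90 degrees). A call has 1 to 5 rows; each row is the pose to reach, as a shift and turn from the pose commanded when the call began; what a row does not reach only later rows make up. A row lasts 1/12 s, in which the tool goes at most 41.7 mm and 7.16 degrees, less where a joint would pass 70% of its speed; a pose out of reach is approached as far as the arm can. A call with a number of a shift or a turn outside -1 to 1 is refused whole. A call with a gripper value outside its range is refused whole. "claw" is the opening, from 0 (shut) to 1 (fully open), set as the call begins (left out, the last holds). The fingers move at their own pace and stop on an object; "newtons" is the grip in N (left out, the last holds). Time passes only in rows, so rows that repeat a pose let the fingers close. It gives the time, the measured TCP pose, the force and the opening at its end, in the units of the state.
- robot.observe(): the state, without advancing time (a new reading comes with each control period).
- robot.read_camera(name): name is "scene" or "top"; returns the picture (420x560x3 uint8, red, green, blue); there is no depth.
- robot.camera_params(name): a dict with "fx", "fy", "cx", "cy" (pixels), "R" (3x3) and "t" (3): a world point X has camera coordinates R X + t. Camera axes: x right, y down, z forward; pixel columns grow to the right and rows downward; lengths in m; the calibration is good to about 2 mm. A picture is of the moment at which its call begins. camera_params takes no time and is no camera call.
- robot.hand_in(): hands the job in, once; it reports no verdict.
The state is a dict: "time": time; "qpos": joint angles; "qvel": joint speeds; "joint_efforts": joint torques, N m; "tool_pos": TCP position; "tool_rot": TCP orientation; "contact_force": force on the tool from outside, world axes, zero at the start; "torque": the same for the moment, N m; "opening": finger opening in m.
Only numpy, scipy, OpenCV 4.12 (cv2) and the standard library are available. Lean on these libraries where they do the work, as an engineer would, in place of code of your own. Each camera call takes 0.05 s, during which the arm holds its last target. There are 200 camera calls.

## Working session

There is one attempt and no reset: what is moved stays moved. The work goes in short steps, Python scripts to look and compute and a tool call to move; the robot and the scene stay as the last step left them, time stands still between calls to the robot, and variables do not carry over. Pictures are saved under pics/ and viewed, about 8 in all and at most 12, crops included, and the job is handed in when it is done.

Besides the shell and the picture viewer there is one more tool, called after "Call:" as name(argument=value, ...) on one line, values as JSON. jog_arm: Moves the arm, as the interface text tells. Its arguments: {"type":"object","properties":{"deltas":{"type":"array","items":{"type":"number"}},"claw":{"type":"number"},"newtons":{"type":"number"}},"required":["deltas"]}

```bash
mkdir -p pics; python3 - <<'E'
from cell import robot
import cv2
for n in("scene","top"):
    cv2.imwrite(f"pics/{n}0.png",robot.read_camera(n)[:,:,::-1]); p=robot.camera_params(n); print(n,p)
s=robot.observe(); print(s)
E
```

```text
scene {'fx': 441.35163594904265, 'fy': 441.35163594904265, 'cx': 288.4148341445386, 'cy': 215.3598337509401, 'R': array([[-0.86657172, -0.49903515, -0.00416757],
       [-0.38805647,  0.67906176, -0.62312704],
       [ 0.31379233, -0.53836702, -0.78210954]]), 't': array([0.54091715, 0.25367309, 0.73824474])}
top {'fx': 538.2347198137091, 'fy': 538.2347198137091, 'cx': 282.4059921088772, 'cy': 218.33839001093534, 'R': array([[ 0.01316398, -0.99946558,  0.02992107],
       [-0.99730789, -0.01528258, -0.07171764],
       [ 0.07213659, -0.02889643, -0.99697608]]), 't': array([0.00476754, 0.59700108, 0.88928918])}
{'time': 0.1, 'qpos': array([ 1.07999225e+00,  3.42647630e-01,  1.52486487e+00, -7.67102124e-06,
        1.27538389e+00, -1.45968223e-01]), 'qvel': array([-0.00093606, -0.00312469, -0.0017085 ,  0.00066664,  0.00033745,
        0.00089589]), 'joint_efforts': array([ 3.01260443e-03, -4.32004666e+01, -2.44695050e+01,  7.19871302e-02,
        5.25920524e-02, -6.31755529e-05]), 'tool_pos': array([0.17726529, 0.4937831 , 0.20283705]), 'tool_rot': array([-3.14030172e+00, -1.82370803e-04,  2.79675892e+00]), 'contact_force': array([-0.12286689,  0.4780946 , -0.10464242]), 'torque': array([-0.00285165,  0.01522417, -0.05237885]), 'opening': 0.09149922834384985}
```

View pics/scene0.png

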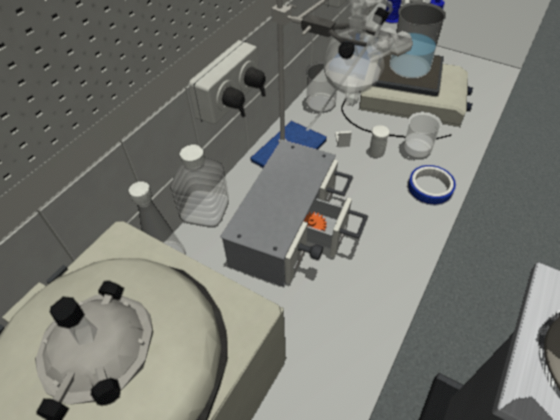

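View pics/top0.png

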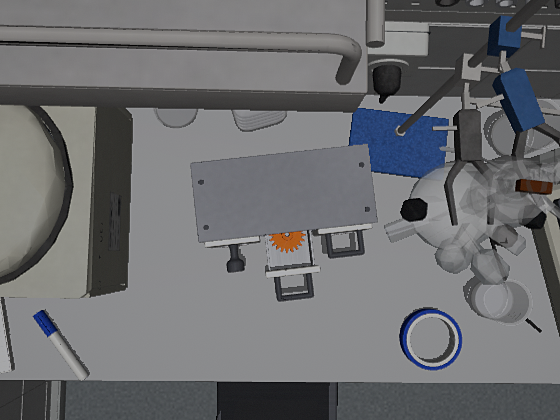

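The scene view shows the knob drawer's head near (316,252) and the open drawer's bar near (355,225). In the top view the knob is at (236,265), the open bar at (295,298) and the spare bar at (347,253). I'll zoom in to get exact pixels.

```bash
python3 - <<'E'
import cv2,numpy as np
a=cv2.imread("pics/scene0.png")[150:290,220:380]; b=cv2.imread("pics/top0.png")[210:310,190:390]
cv2.imwrite("pics/c.png",cv2.resize(a,None,fx=4.2,fy=4.2,interpolation=cv2.INTER_CUBIC))
cv2.imwrite("pics/d.png",cv2.resize(b,None,fx=4,fy=4,interpolation=cv2.INTER_CUBIC))
E
```

```text
(no output)
```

View pics/c.png

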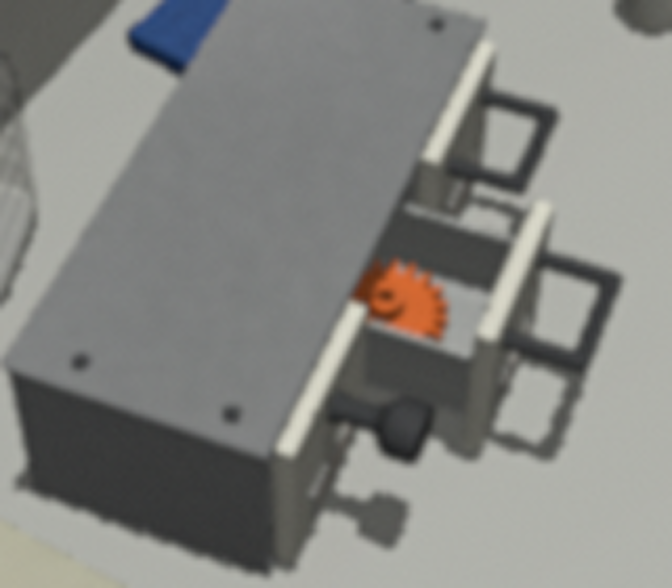

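View pics/d.png

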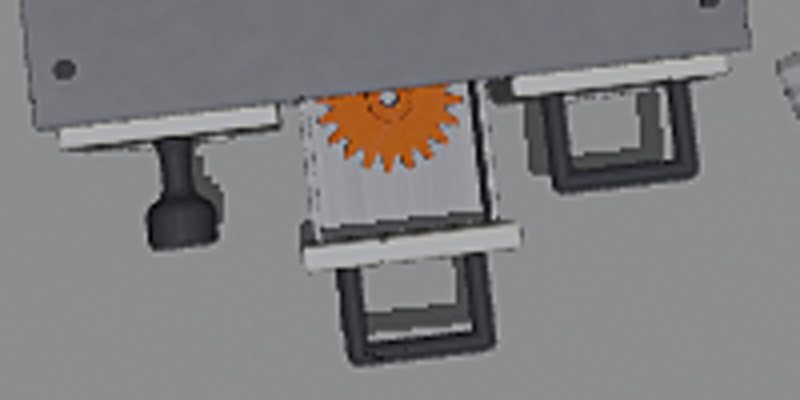

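```bash
cat >h.py <<'E'
from cell import robot
import cv2,numpy as np
C={n:robot.camera_params(n) for n in("scene","top")}
def P(n):
    p=C[n];K=np.array([[p["fx"],0,p["cx"]],[0,p["fy"],p["cy"]],[0,0,1]]);return K@np.c_[p["R"],p["t"]]
def tri(s,t):
    X=cv2.triangulatePoints(P("scene"),P("top"),np.array(s,float).reshape(2,1),np.array(t,float).reshape(2,1));return (X[:3]/X[3]).ravel()
def ray(n,uv,z):
    p=C[n];d=p["R"].T@[(uv[0]-p["cx"])/p["fx"],(uv[1]-p["cy"])/p["fy"],1];o=-p["R"].T@p["t"];return o+d*(z-o[2])/d[2]
E
python3 - <<'E'
from h import *
c=lambda u,v:(220+(u+.5)/4.2-.5,150+(v+.5)/4.2-.5); d=lambda u,v:(190+(u+.5)/4-.5,210+(v+.5)/4-.5)
for n,a,b in(("knob",(407,428),(183,223)),("open",(600,322),(422,350)),("spare",(540,150),(625,180)),("cornL",(268,458),(36,128)),("cornR",(484,22),(750,47))):
    X=tri(c(*a),d(*b));print(n,X.round(4), ray("top",d(*b),.104 if n[0]=='c' else .078).round(4))
k=[ray("top",u,.104) for u in((191,163),(368,145),(377,222),(200,242))]
e=k[3]-k[2];f=k[0]-k[1];g=k[0]-k[3]
print(np.array(k).round(4)); print([np.degrees(np.arctan2(-v[0],v[1])) for v in(e,f)],np.degrees(np.arctan2(g[1],g[0])))
E
```

```text
knob [0.5166 0.0876 0.0767] [0.5175 0.0879 0.078 ]
open [ 0.4682 -0.0071  0.0749] [ 0.469  -0.0067  0.078 ]
spare [ 0.5359 -0.087   0.0763] [ 0.5367 -0.0864  0.078 ]
cornL [0.5526 0.1432 0.1002] [0.5533 0.1431 0.104 ]
cornR [ 0.5887 -0.1321  0.0984] [ 0.5884 -0.1308  0.104 ]
[[ 0.6743  0.1577  0.104 ]
 [ 0.7077 -0.1165  0.104 ]
 [ 0.5875 -0.1306  0.104 ]
 [ 0.5528  0.141   0.104 ]]
[np.float64(7.2792191130306305), np.float64(6.952381338665966)] 7.849928598880128
```

Triangulation agrees with the stated handle height (0.075–0.077 m against 0.078 m). The chest is turned about 7°, the knob drawer is on the +y side, and the open drawer is about 58 mm out. I'm moving to a point in front of the open bar with the jaws shut.

Call:
jog_arm(deltas=[0.14,-0.28,0,0,0,0.017,0.28,-0.56,0,0,0,0.033,0.42,-0.84,0,0,0,0.05], claw=0, newtons=40)

```text
time: 0.35
tool_pos: [0.2193, 0.409, 0.2028]
tool_rot: [-3.14, -0.0, 2.878]
contact_force: [-0.1, -0.9, 0.3]
opening: 0.0762
```

Call:
jog_arm(deltas=[0.14,-0.28,0,0,0,0.017,0.28,-0.56,0,0,0,0.033,0.42,-0.84,0,0,0,0.05])

```text
time: 0.6
tool_pos: [0.2615, 0.3246, 0.2032]
tool_rot: [-3.141, -0.0, 2.956]
contact_force: [-0.0, -0.1, 0.9]
opening: 0.0564
```

Call:
jog_arm(deltas=[0.14,-0.28,0,0,0,0.017,0.28,-0.56,0,0,0,0.033,0.42,-0.84,0,0,0,0.05])

```text
time: 0.85
tool_pos: [0.3036, 0.2407, 0.2033]
tool_rot: [-3.142, -0.0, 3.034]
contact_force: [0.9, 0.1, -0.0]
opening: 0.0364
```

Call:
jog_arm(deltas=[0.14,-0.28,0,0,0,0.017,0.28,-0.56,0,0,0,0.033,0.42,-0.84,0,0,0,0.05])

```text
time: 1.1
tool_pos: [0.3456, 0.1567, 0.2034]
tool_rot: [3.142, -0.0, 3.112]
contact_force: [-0.5, 1.2, 0.5]
opening: 0.016
```

Call:
jog_arm(deltas=[0.14,-0.28,0,0,0,0.017,0.28,-0.56,0,0,0,0.033,0.42,-0.84,0,0,0,0.05])

```text
time: 1.35
tool_pos: [0.3876, 0.0726, 0.2033]
tool_rot: [3.141, -0.0, -3.093]
contact_force: [0.8, 0.6, -0.0]
opening: 0.0007
```

Call:
jog_arm(deltas=[0.14,-0.28,0,0,0,0.017,0.28,-0.56,0,0,0,0.033,0.42,-0.84,0,0,0,0.05,0.42,-0.84,0,0,0,0.05])

```text
time: 1.68
tool_pos: [0.4315, -0.014, 0.2032]
tool_rot: [-3.14, 0.001, -3.018]
contact_force: [-0.4, 0.4, 0.3]
opening: 0.0004
```

Call:
jog_arm(deltas=[0,0,-0.3,0,0,0,0,0,-0.6,0,0,0,0,0,-0.9,0,0,0])

```text
time: 1.93
tool_pos: [0.4293, -0.0097, 0.1125]
tool_rot: [-3.142, 0.001, -3.016]
contact_force: [0.4, -0.1, -0.7]
opening: 0.0006
```

Call:
jog_arm(deltas=[0,0,-0.2,0,0,0,0,0,-0.41,0,0,0,0,0,-0.41,0,0,0,0,0,-0.41,0,0,0])

```text
time: 2.27
tool_pos: [0.4286, -0.0094, 0.072]
tool_rot: [3.141, -0.003, -3.015]
contact_force: [0.7, -0.2, -0.3]
opening: 0.0003
```

Call:
jog_arm(deltas=[0.1,0.012,0,0,0,0,0.2,0.025,0,0,0,0,0.3,0.037,0,0,0,0,0.4,0.049,0,0,0,0,0.5,0.062,0,0,0,0])

```text
time: 2.68
tool_pos: [0.4808, -0.0035, 0.0743]
tool_rot: [-3.141, 0.003, -3.015]
contact_force: [0.7, -1.4, -0.0]
opening: 0.0005
```

Call:
jog_arm(deltas=[0.07,0.009,0,0,0,0,0.14,0.017,0,0,0,0,0.2,0.025,0,0,0,0,0.25,0.031,0,0,0,0,0.29,0.036,0,0,0,0])

```text
time: 3.1
tool_pos: [0.5087, 0.0, 0.0727]
tool_rot: [3.141, -0.0, -3.015]
contact_force: [-1.4, -0.7, 1.9]
opening: 0.0007
```

Creeping the last few millimetres until the force rises.

Call:
jog_arm(deltas=[0.02,0.002,0,0,0,0,0.03,0.004,0,0,0,0,0.03,0.004,0,0,0,0])

```text
time: 3.35
tool_pos: [0.5116, 0.0003, 0.0724]
tool_rot: [3.142, 0.0, -3.015]
contact_force: [-0.6, 0.0, 0.5]
opening: 0.0004
```

Call:
jog_arm(deltas=[0.01,0.001,0,0,0,0,0.02,0.002,0,0,0,0,0.02,0.002,0,0,0,0])

```text
time: 3.6
tool_pos: [0.5134, 0.0005, 0.0724]
tool_rot: [3.141, -0.0, -3.015]
contact_force: [-1.7, -0.2, 0.3]
opening: 0.0011
```

```bash
python3 - <<'E'
from h import *
s=robot.observe();print(s["contact_force"],s["tool_pos"])
b=robot.read_camera("scene")[150:290,220:380,::-1]
cv2.imwrite("pics/e.png",cv2.resize(b,None,fx=4.2,fy=4.2,interpolation=cv2.INTER_CUBIC))
E
```

```text
[-1.65117003 -0.15916121  0.29145959] [0.51335489 0.00053608 0.07237426]
```

View pics/e.png

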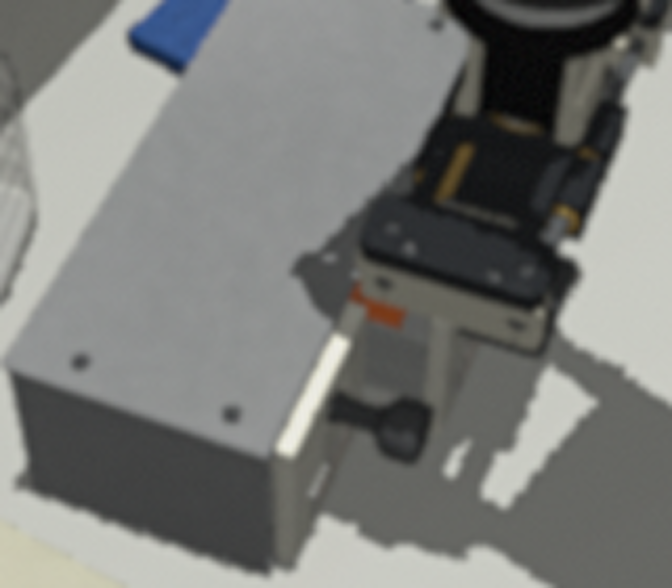

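The picture shows the gear still in view near (385,310) and a drawer side at (390,360), so the drawer is not home. I'll compare with projected positions.

```bash
python3 - <<'E'
from h import *
d=np.array([.9925,.122,0]);y=np.array([-.122,.9925,0]);z=np.array([0,0,1])
H=np.array([.5271,.0008,.078])
def pj(X,n="scene"):
    q=P(n)@np.r_[X,1];q=q[:2]/q[2];return ((q-[220,150])*4.2).round(0)
for s in(.058,.04,.03,.02,.01,0):
    b=H-s*d
    print(s,"frontL top/bot",pj(b+.033*d+.0425*y+.022*z),pj(b+.033*d+.0425*y-.06*z),"bar L",pj(b+.025*y),"bar R",pj(b-.025*y))
t=robot.observe()["tool_pos"]
print("tip",pj(t-[0,0,.011]), pj(t+.019*y-[0,0,.011]),pj(t+.019*y+[0,0,.04]))
b=robot.read_camera("top")[210:310,190:390,::-1]
cv2.imwrite("pics/f.png",cv2.resize(b,None,fx=4,fy=4,interpolation=cv2.INTER_CUBIC))
E
```

```text
0.058 frontL top/bot [497. 334.] [482. 440.] bar L [577. 358.] bar R [610. 276.]
0.04 frontL top/bot [457. 321.] [445. 427.] bar L [538. 345.] bar R [572. 264.]
0.03 frontL top/bot [435. 314.] [425. 421.] bar L [516. 338.] bar R [551. 257.]
0.02 frontL top/bot [414. 307.] [405. 414.] bar L [495. 331.] bar R [530. 251.]
0.01 frontL top/bot [392. 300.] [385. 407.] bar L [473. 324.] bar R [510. 244.]
0 frontL top/bot [371. 293.] [365. 400.] bar L [452. 317.] bar R [489. 238.]
tip [495. 311.] [482. 341.] [491. 271.]
```

View pics/f.png

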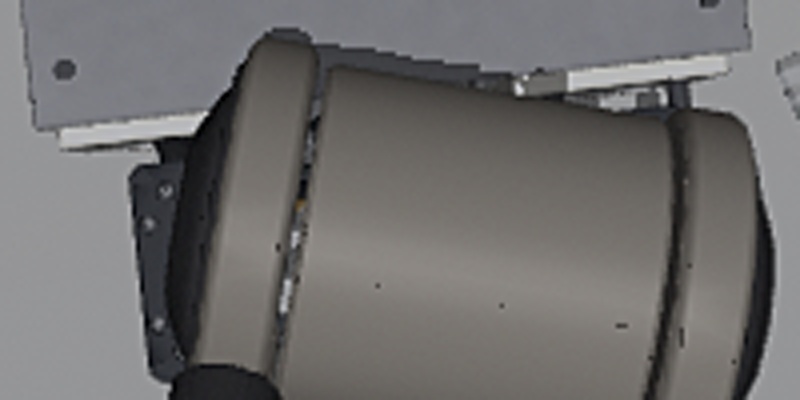

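The drawer front's left edge, at about (437,320)–(430,430), matches a slide of about 0.033 m. The force is still only sliding friction, so I'll keep pushing in small steps and watch it.

Call:
jog_arm(deltas=[0.02,0.0025,0,0,0,0,0.04,0.005,0,0,0,0,0.06,0.007,0,0,0,0,0.06,0.007,0,0,0,0])

```text
time: 4.03
tool_pos: [0.52, 0.0013, 0.0724]
tool_rot: [3.142, 0.001, -3.015]
contact_force: [-0.5, 0.3, -0.5]
opening: 0.0001
```

```bash
python3 - <<'E'
from h import *
b=robot.read_camera("scene")[150:290,220:380,::-1]
cv2.imwrite("pics/g.png",cv2.resize(b,None,fx=4.2,fy=4.2,interpolation=cv2.INTER_CUBIC))
a=cv2.resize(b,None,fx=4.2,fy=4.2,interpolation=cv2.INTER_CUBIC).astype(int)-cv2.imread("pics/e.png")
w=slice(300,450),slice(340,480); print(abs(a[w]).max(2).reshape(15,10,14,10).mean((1,3)).astype(int))
E
```

```text
[[ 1  4  2  2  3  9  6  1  1  0  0  1  1  1]
 [ 0  0  1  2  9 47 23  6 12  4  3  1  0  1]
 [ 1  0  1  1  8 34 11  6 18 10 29 18  1  0]
 [23  2  0  1  1  3  2  5 15  8 21 11  3  3]
 [64 11  0  1  1  1  1 12 20 10 17  4  6 13]
 [60  3  1  0  0  0  1 16 22 12 17  6 10  9]
 [24  1  1  1  1  0  1 18 19 13 15  6 16  4]
 [ 7  1  1  1  0  0  2 18 17 13 14 14 13  1]
 [ 8  1  0  0  0  1  1 19 12 15 11 18  7  1]
 [ 3  0  0  0  0  1  2 18 11 16  9 12  2  0]
 [ 1  1  1  1  1  0  1  5  5 10 10  6  1  1]
 [ 1  1  1  1  1  1  1  1  1  3  9  2  1  1]
 [ 1  1  1  1  1  2  3  1  1  4  4  1  0  0]
 [ 1  0  1  1  1  3  4  1  3  4  9  7  6  2]
 [ 0  0  1  1  1  1  0  1  1  6 58 34 44  8]]
```

View pics/g.png

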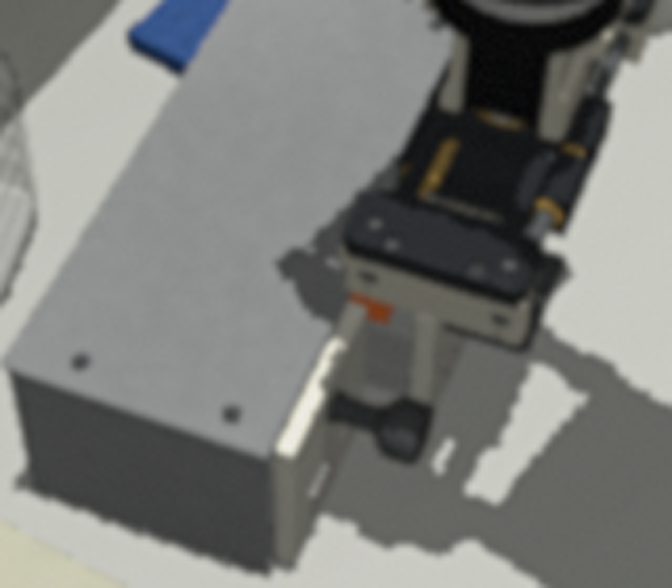

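The drawer follows the tool: its front edge moved to about (425,320), a slide of roughly 0.027 m. I'm continuing, then creeping to the stop.

Call:
jog_arm(deltas=[0.04,0.005,0,0,0,0,0.08,0.01,0,0,0,0,0.12,0.015,0,0,0,0,0.15,0.018,0,0,0,0,0.18,0.022,0,0,0,0])

```text
time: 4.5
tool_pos: [0.5378, 0.0035, 0.0724]
tool_rot: [3.141, -0.0, -3.015]
contact_force: [-1.5, -0.3, 0.4]
opening: 0.0002
```

Call:
jog_arm(deltas=[0.015,0.002,0,0,0,0,0.03,0.004,0,0,0,0,0.03,0.004,0,0,0,0])

```text
time: 4.75
tool_pos: [0.5409, 0.0039, 0.0725]
tool_rot: [3.142, 0.001, -3.015]
contact_force: [-1.6, -0.1, 0.4]
opening: 0.0007
```

Call:
jog_arm(deltas=[0.015,0.002,0,0,0,0,0.03,0.004,0,0,0,0,0.03,0.004,0,0,0,0])

```text
time: 5.0
tool_pos: [0.5437, 0.0042, 0.0725]
tool_rot: [3.142, 0.0, -3.015]
contact_force: [-1.1, -0.4, -0.4]
opening: 0.0006
```

Call:
jog_arm(deltas=[0.01,0.001,0,0,0,0,0.02,0.003,0,0,0,0,0.02,0.003,0,0,0,0])

```text
time: 5.25
tool_pos: [0.5457, 0.0045, 0.0724]
tool_rot: [3.142, 0.0, -3.015]
contact_force: [-1.7, 0.5, 0.1]
opening: 0.0004
```

Call:
jog_arm(deltas=[0.01,0.001,0,0,0,0,0.02,0.003,0,0,0,0,0.02,0.003,0,0,0,0])

```text
time: 5.5
tool_pos: [0.5477, 0.0048, 0.0725]
tool_rot: [-3.142, 0.0, -3.015]
contact_force: [-1.7, -1.2, 0.3]
opening: 0.0001
```

```bash
python3 - <<'E'
from h import *
b=robot.read_camera("scene")[150:290,220:380,::-1]
cv2.imwrite("pics/k.png",cv2.resize(b,None,fx=4.2,fy=4.2,interpolation=cv2.INTER_CUBIC))
E
```

```text
(no output)
```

View pics/k.png

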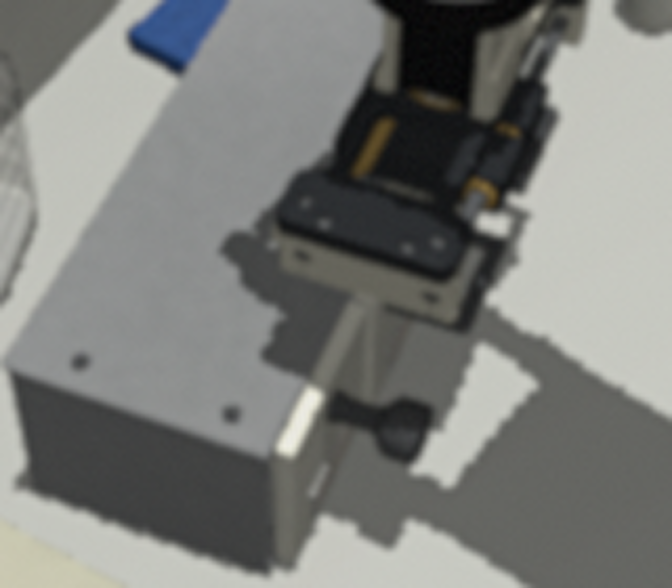

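The drawer front is now nearly flush, with its left edge at about (371,300). A few more small steps to reach the stop.

Call:
jog_arm(deltas=[0.01,0.001,0,0,0,0,0.02,0.003,0,0,0,0,0.02,0.003,0,0,0,0])

```text
time: 5.8
tool_pos: [0.5497, 0.0051, 0.0725]
tool_rot: [-3.142, 0.0, -3.015]
contact_force: [-1.5, -0.8, -0.2]
opening: 0.0008
```

Call:
jog_arm(deltas=[0.01,0.001,0,0,0,0,0.02,0.003,0,0,0,0])

```text
time: 5.97
tool_pos: [0.5506, 0.0053, 0.0723]
tool_rot: [3.142, -0.002, -3.015]
contact_force: [-5.7, -3.0, 2.6]
opening: 0.0004
```

The force rose to about 6 N, so the drawer is at its stop. I'm backing off 2 mm and lifting straight up.

Call:
jog_arm(deltas=[-0.02,-0.003,0,0,0,0,-0.02,-0.003,0.1,0,0,0,-0.02,-0.003,0.3,0,0,0,-0.02,-0.003,0.6,0,0,0,-0.02,-0.003,0.9,0,0,0])

```text
time: 6.38
tool_pos: [0.5495, 0.0054, 0.1639]
tool_rot: [3.141, 0.0, -3.015]
contact_force: [0.3, -0.2, -0.5]
opening: 0.0003
```

Call:
jog_arm(deltas=[-0.35,0.1,0.2,0,0,0,-0.7,0.2,0.2,0,0,0,-1,0.2,0.2,0,0,0], claw=0.58)

```text
time: 6.63
tool_pos: [0.449, 0.0263, 0.1844]
tool_rot: [3.142, 0.005, -3.014]
contact_force: [0.0, 0.6, -0.6]
opening: 0.0159
```

Call:
jog_arm(deltas=[-0.35,0.1,0,0,0,0,-0.6,0.2,0,0,0,0,-0.6,0.2,0,0,0,0])

```text
time: 6.88
tool_pos: [0.3855, 0.0466, 0.1832]
tool_rot: [3.141, -0.0, -3.014]
contact_force: [0.7, 0.5, -0.5]
opening: 0.0361
```

```bash
python3 - <<'E'
from h import *
s=robot.observe();print(s["tool_pos"],s["opening"])
a=robot.read_camera("scene")[150:290,220:380,::-1];b=robot.read_camera("top")[210:310,190:390,::-1]
a=cv2.resize(a,None,fx=2.3,fy=2.3,interpolation=cv2.INTER_CUBIC)
b=cv2.resize(b,None,fx=2.1,fy=2.1,interpolation=cv2.INTER_CUBIC)
o=np.zeros((322,790,3),np.uint8);o[:a.shape[0],:a.shape[1]]=a;o[:b.shape[0],370:]=b
cv2.imwrite("pics/m.png",o)
E
```

```text
[0.3854518  0.04664262 0.18324607] 0.03609007536766238
```

View pics/m.png

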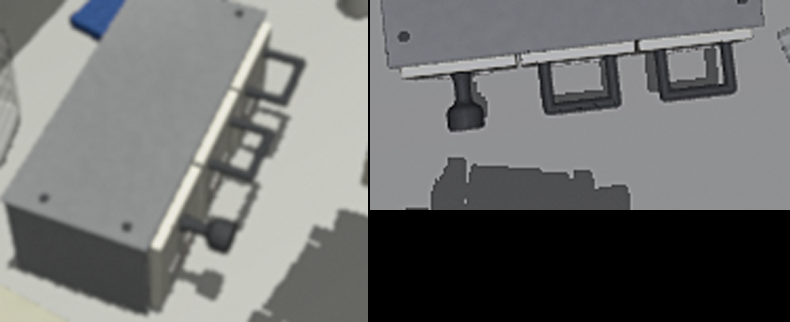

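All three drawers now look shut: the middle front is flush in both halves of the picture, and its bar lines up with its neighbours. I'm moving above the knob.

Call:
jog_arm(deltas=[0.3,0.1,0,0,0,0,0.6,0.2,0,0,0,0,0.9,0.3,0,0,0,0])

```text
time: 7.23
tool_pos: [0.4824, 0.0753, 0.1832]
tool_rot: [-3.141, 0.003, -3.016]
contact_force: [0.2, 0.1, 0.0]
opening: 0.0528
```

Call:
jog_arm(deltas=[0.2,0.05,-0.1,0,0,0,0.415,0.11,-0.2,0,0,0,0.415,0.11,-0.3,0,0,0,0.415,0.11,-0.3,0,0,0])

```text
time: 7.57
tool_pos: [0.5213, 0.086, 0.15]
tool_rot: [3.141, -0.003, -3.015]
contact_force: [-1.0, 0.1, -0.6]
opening: 0.0531
```

```bash
python3 - <<'E'
from h import *
s=robot.observe();t=s["tool_pos"];print(t,s["opening"])
y=np.array([-.122,.9925,0])
a=robot.read_camera("scene")[150:290,220:380,::-1]
a=cv2.resize(a,None,fx=4.2,fy=4.2,interpolation=cv2.INTER_CUBIC)
for X,c in((t+.027*y-[0,0,.011],(0,0,255)),(t-.027*y-[0,0,.011],(0,255,0))):
    q=P("scene")@np.r_[X,1];q=((q[:2]/q[2]-[220,150])*4.2).astype(int);print(q);cv2.circle(a,tuple(int(v) for v in q),4,c,-1)
cv2.imwrite("pics/n.png",a)
E
```

```text
[0.52134878 0.08603856 0.14999116] 0.05306960241895862
[376 382]
[423 283]
```

View pics/n.png

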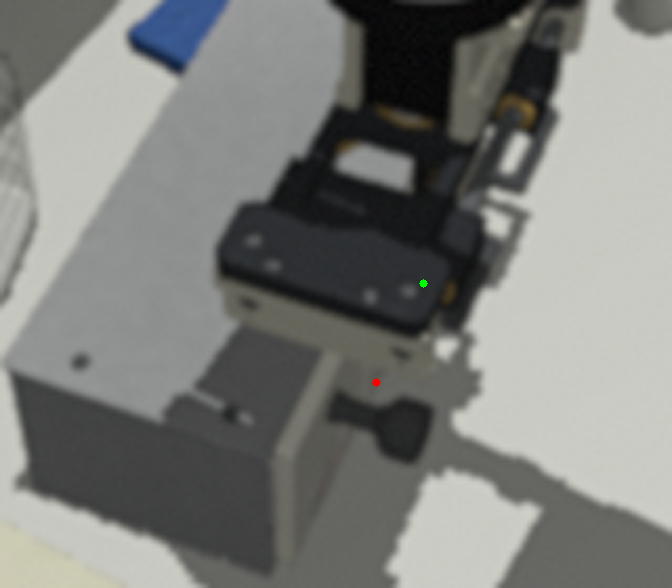

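The body hides the fingers here; the red dot at (376,382) marks where the tip should be. The first push also ran past the bar without contact, so I need to check where the gripper body really is before descending.

```bash
python3 - <<'E'
from h import *
t=robot.observe()["tool_pos"]
d=np.array([.9921,.126,0]);y=np.array([-.126,.9921,0])
p=C["scene"];o=-p["R"].T@p["t"];print("cam",o)
for L in(.0,.03,.045,.065,.08,.095):
    r=[]
    for u,v in((228,300),(430,372),(215,255),(440,325)):
        r_=p["R"].T@[(220+u/4.2-p["cx"])/p["fx"],(150+v/4.2-p["cy"])/p["fy"],1]
        X=o+r_*((t+L*y-o)@y)/(r_@y)-t; r+=[(round(X@d*1000),round(X[2]*1000))]
    print(L,r)
E
```

```text
cam [0.33552745 0.49512359 0.73771313]
0.0 [(77, -29), (-13, -32), (82, -1), (-15, 1)]
0.03 [(62, 14), (-22, 11), (67, 40), (-24, 42)]
0.045 [(55, 36), (-26, 32), (60, 60), (-28, 62)]
0.065 [(45, 64), (-31, 61), (50, 88), (-33, 89)]
0.08 [(38, 86), (-35, 83), (42, 108), (-37, 110)]
0.095 [(31, 107), (-40, 105), (35, 129), (-41, 130)]
```

The visible body sits about 80 mm above the reported TCP rather than 55 mm. The tips may therefore be higher than nominal, which would explain passing over the bar. I'll descend around the knob and let the jaw opening show whether it's gripped.

Call:
jog_arm(deltas=[-0.02,0.01,-0.3,0,0,0,-0.02,0.01,-0.6,0,0,0,-0.02,0.01,-0.8,0,0,0,-0.02,0.01,-0.8,0,0,0])

```text
time: 7.95
tool_pos: [0.5162, 0.0867, 0.0696]
tool_rot: [3.141, -0.006, -3.016]
contact_force: [-0.2, 0.8, 0.2]
opening: 0.0532
```

Call:
jog_arm(deltas=[0,0,0,0,0,0,0,0,0,0,0,0,0,0,0,0,0,0,0,0,0,0,0,0,0,0,0,0,0,0], claw=0, newtons=20)

```text
time: 8.37
tool_pos: [0.5196, 0.0871, 0.0736]
tool_rot: [-3.141, 0.002, -3.015]
contact_force: [-0.2, 0.5, -0.0]
opening: 0.0243
```

Call:
jog_arm(deltas=[0,0,0,0,0,0,0,0,0,0,0,0,0,0,0,0,0,0])

```text
time: 8.62
tool_pos: [0.519, 0.0871, 0.0726]
tool_rot: [3.142, 0.0, -3.015]
contact_force: [-0.3, 0.9, -0.2]
opening: 0.0045
```

The jaws closed to 4 mm with no knob between them, so the tips really are at least 30 mm higher than stated. I'm reopening and going about 35 mm lower, watching the force.

Call:
jog_arm(deltas=[0,0,0.1,0,0,0,0,0,0.1,0,0,0,0,0,0.1,0,0,0,0,0,0.1,0,0,0,0,0,0.1,0,0,0], claw=0.58)

```text
time: 9.03
tool_pos: [0.5189, 0.0871, 0.0824]
tool_rot: [3.142, -0.0, -3.015]
contact_force: [0.4, -0.9, 0.0]
opening: 0.0333
```

Call:
jog_arm(deltas=[0,0,0,0,0,0,0,0,0,0,0,0,0,0,0,0,0,0])

```text
time: 9.28
tool_pos: [0.5189, 0.0871, 0.0823]
tool_rot: [3.141, -0.0, -3.015]
contact_force: [-0.6, -0.2, -0.0]
opening: 0.0516
```

Call:
jog_arm(deltas=[0,0,-0.1,0,0,0,0,0,-0.2,0,0,0,0,0,-0.25,0,0,0,0,0,-0.25,0,0,0])

```text
time: 9.62
tool_pos: [0.5176, 0.0871, 0.0554]
tool_rot: [3.141, -0.004, -3.015]
contact_force: [0.3, 0.0, -0.7]
opening: 0.0533
```

Call:
jog_arm(deltas=[0,0,-0.05,0,0,0,0,0,-0.1,0,0,0,0,0,-0.15,0,0,0,0,0,-0.15,0,0,0])

```text
time: 9.95
tool_pos: [0.5183, 0.0871, 0.0414]
tool_rot: [3.141, -0.002, -3.015]
contact_force: [-0.4, 0.3, 0.2]
opening: 0.0535
```

Call:
jog_arm(deltas=[0,0,-0.03,0,0,0,0,0,-0.06,0,0,0,0,0,-0.06,0,0,0])

```text
time: 10.2
tool_pos: [0.5187, 0.0871, 0.036]
tool_rot: [3.141, -0.001, -3.015]
contact_force: [-0.4, 0.2, -1.0]
opening: 0.053
```

Call:
jog_arm(deltas=[0,0,0,0,0,0,0,0,0,0,0,0,0,0,0,0,0,0,0,0,0,0,0,0,0,0,0,0,0,0], claw=0, newtons=25)

```text
time: 10.62
tool_pos: [0.5189, 0.0879, 0.0366]
tool_rot: [3.14, 0.0, -3.016]
contact_force: [-0.8, 1.3, 0.1]
opening: 0.0267
```

Call:
jog_arm(deltas=[0,0,0,0,0,0,0,0,0,0,0,0,0,0,0,0,0,0])

```text
time: 10.87
tool_pos: [0.5189, 0.0878, 0.0366]
tool_rot: [3.141, 0.0, -3.015]
contact_force: [-0.7, 5.4, 1.8]
opening: 0.0267
```

The jaws stopped at 26.7 mm, so the knob is gripped. Pulling along the slide.

Call:
jog_arm(deltas=[-0.06,-0.0075,0,0,0,0,-0.12,-0.015,0,0,0,0,-0.18,-0.022,0,0,0,0,-0.24,-0.03,0,0,0,0,-0.3,-0.037,0,0,0,0])

```text
time: 11.28
tool_pos: [0.4893, 0.084, 0.0366]
tool_rot: [3.141, 0.002, -3.015]
contact_force: [1.5, 5.2, -0.5]
opening: 0.0269
```

Call:
jog_arm(deltas=[-0.06,-0.0075,0,0,0,0,-0.12,-0.015,0,0,0,0,-0.18,-0.022,0,0,0,0,-0.24,-0.03,0,0,0,0,-0.3,-0.037,0,0,0,0])

```text
time: 11.7
tool_pos: [0.4592, 0.0802, 0.0366]
tool_rot: [3.141, 0.001, -3.015]
contact_force: [1.7, 4.2, -0.9]
opening: 0.0271
```

Call:
jog_arm(deltas=[-0.02,-0.0025,0,0,0,0,-0.04,-0.005,0,0,0,0,-0.06,-0.0075,0,0,0,0,-0.06,-0.0075,0,0,0,0])

```text
time: 12.03
tool_pos: [0.4529, 0.0793, 0.0366]
tool_rot: [3.141, 0.0, -3.015]
contact_force: [-1.3, 4.7, 1.9]
opening: 0.0268
```

Call:
jog_arm(deltas=[-0.01,-0.001,0,0,0,0,-0.02,-0.0025,0,0,0,0,-0.02,-0.0025,0,0,0,0])

```text
time: 12.28
tool_pos: [0.4512, 0.0791, 0.0366]
tool_rot: [3.141, 0.001, -3.015]
contact_force: [0.3, 5.6, 0.7]
opening: 0.0268
```

Call:
jog_arm(deltas=[-0.01,-0.001,0,0,0,0,-0.02,-0.0025,0,0,0,0,-0.02,-0.0025,0,0,0,0])

```text
time: 12.53
tool_pos: [0.4495, 0.0789, 0.0366]
tool_rot: [3.141, 0.001, -3.015]
contact_force: [1.6, 5.1, -1.3]
opening: 0.0269
```

Call:
jog_arm(deltas=[-0.01,-0.001,0,0,0,0,-0.02,-0.0025,0,0,0,0,-0.02,-0.0025,0,0,0,0])

```text
time: 12.78
tool_pos: [0.4497, 0.0789, 0.0367]
tool_rot: [3.141, 0.006, -3.016]
contact_force: [6.8, 8.3, -6.5]
opening: 0.027
```

Call:
jog_arm(deltas=[0,0,0,0,0,0,0,0,0,0,0,0,0,0,0,0,0,0,0,0,0,0,0,0,0,0,0,0,0,0], claw=0.58)

```text
time: 13.2
tool_pos: [0.4468, 0.078, 0.0364]
tool_rot: [-3.141, -0.0, -3.015]
contact_force: [0.5, -0.2, -0.6]
opening: 0.0522
```

Call:
jog_arm(deltas=[0,0,0.2,0,0,0,0,0,0.5,0,0,0,0,0,0.8,0,0,0,0,0,1,0,0,0])

```text
time: 13.53
tool_pos: [0.4475, 0.0781, 0.1388]
tool_rot: [-3.141, 0.002, -3.015]
contact_force: [0.6, 0.6, -0.2]
opening: 0.0531
```

Call:
jog_arm(deltas=[-0.3,0.1,0.2,0,0,0,-0.6,0.3,0.4,0,0,0,-0.6,0.6,0.5,0,0,0,-0.6,0.8,0.5,0,0,0,-0.6,0.8,0.5,0,0,0])

```text
time: 13.95
tool_pos: [0.3869, 0.1607, 0.1876]
tool_rot: [3.14, 0.003, -3.013]
contact_force: [-0.5, -0.2, -0.7]
opening: 0.0533
```

```bash
python3 - <<'E'
from h import *
s=robot.observe();print(s["tool_pos"],s["opening"],s["contact_force"])
a=robot.read_camera("scene")[150:310,220:400,::-1];b=robot.read_camera("top")[210:330,190:390,::-1]
a=cv2.resize(a,None,fx=2,fy=2,interpolation=cv2.INTER_CUBIC)
b=cv2.resize(b,None,fx=2.1,fy=2.1,interpolation=cv2.INTER_CUBIC)
o=np.zeros((322,790,3),np.uint8);o[:a.shape[0],:a.shape[1]]=a;o[:b.shape[0],370:]=b
cv2.imwrite("pics/z.png",o)
E
```

```text
[0.38692583 0.16072706 0.18758081] 0.05332474655525754 [-0.48913628 -0.19342737 -0.67916005]
```

View pics/z.png

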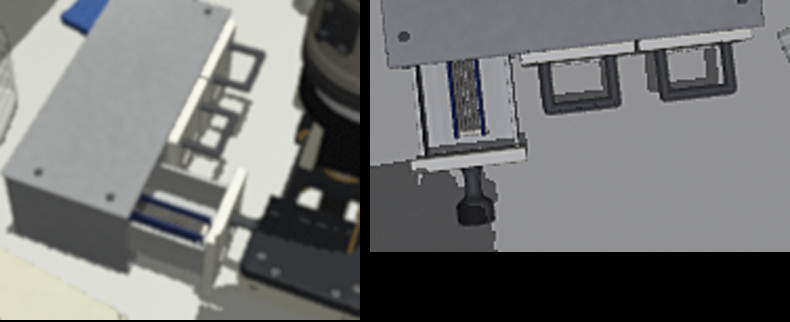

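The knob drawer is fully out, with its front at (470,158) and knob at (475,210) in the top view. The other two fronts are flush and the arm is clear, so I'm handing in.

```bash
python3 -c "
from cell import robot
print(robot.hand_in()); print(robot.observe()['time'])"
```

```text
the job is handed in; nothing more can be done
None
the job is handed in; nothing more can be done
```

I pushed the open middle drawer home until it hit its stop (about 6 N). I then gripped the knob and pulled that drawer out about 70 mm to its end stop (about 7 N), released it and lifted clear. I handed in just after 14 s of the 42 s allowed, and no verdict was reported.

**Last checks:** the final pictures show the knob drawer fully out and the other two fronts flush with the chest. The gripper is clear, with contact force around zero.

**What disagreed:**
- **Fingertip height:** the tips seem to sit 30–40 mm higher than the tool description says. On the first push the fingers went over the bar and pushed the drawer front instead. My first try at gripping the knob closed on air. Going about 36 mm lower gave a firm grip (26.7 mm opening on the 28 mm knob).
- **Gripper body:** the camera puts its underside about 80 mm above the reported tool point, against 55 mm stated. This also points to the tool being higher than reported.

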